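# Seat the missing label holder in the reagent shelf and hold it home

### The job

One of the three bays along the front edge of the low reagent shelf has no label holder. Take the spare holder out of the wooden card stand and push its tongue down behind the front lip in the middle of that empty bay until, against the leaf spring, it is fully home on the channel floor. Finish while still holding it upright and pressed home, so that I can tighten the thumbscrew, and leave the jars, the bottles and the beaker standing where they are.

Things in the scene. Friction and masses are not known exactly. Their poses are not given: they have to be found in the camera images.
- holder_mid (a point): centre of the spare label holder: a loose grey plate with white label faces, alike front and back, 45 g, 60 mm wide, 88 tall, upright in the card stand at the start; 44 mm above its lower edge. x = thickness, y = width, z = up. Its top 52 mm (label pocket, to grip) is 8 mm thick, the tongue below 4 mm thick
- stand: wooden card stand, fixed, 64 (x) x 96 (y) x 26 mm high; origin at the centre of its underside; a slot 6 x 63 mm, 18 mm deep, lies along its y in the middle of the top, so that the holder's lower edge stands 8 mm above the bench
- shelf: low reagent shelf, fixed, front towards its -x. Origin at bench height, under the middle of its label channel; y along the channel. Board 380 mm long, 190 deep, top 90 mm high, from 9 mm behind the channel's centre line. Aluminium channel along the front edge, 7 mm wide inside, floor 55 mm high, front lip to 78 mm, then flared to 87 mm; a bevel behind: mouth about 16 mm wide
- bay_left (a point): middle of the bay at the shelf's +y end, on the channel floor: where the middle of a holder's lower edge rests when home (its centre then 44 mm above, its top 143 mm above the bench). Axes as the shelf's; bays 100 mm apart; a brass thumbscrew in the lip at the middle of each (reaches 19 mm ahead of the channel's centre line)
- bay_mid (a point): the same for the middle bay. In each bay's floor a bowed steel leaf spring, crown 24 mm long, stands 5 mm above the floor; it meets the holder with about 2.5 N, takes about 8.5 N to press flat with the floor, and lifts the holder again when let go
- bay_right (a point): the same for the bay at the shelf's -y end
- fitted_1_mid (a point): centre of a label holder already fitted and clamped in one of the bays (it cannot move); same shape and axes as the spare one; 44 mm above the channel floor, half-way along its width
- fitted_2_mid (a point): centre of the other label holder already fitted, in another bay; which bays the two occupy changes
- new_jar_mid (a point): centre of an amber jar, 48 mm across, 66 mm tall, standing on the board about 80 mm behind the channel
- jar_mid_mid (a point): centre of a clear jar, 52 mm across, 75 mm tall, at the back of the board
- bottle_tall_mid (a point): centre of a brown bottle, 54 mm across, 125 mm tall, at the back of the board
- bottle_white_mid (a point): centre of a white bottle, 56 mm across, 105 mm tall, at the back of the board
- dropper_mid (a point): centre of a small brown bottle, 34 mm across, 70 mm tall, standing on the bench in front of or beside the shelf
- beaker_mid (a point): centre of a glass beaker, 68 mm across, 85 mm tall, standing on the bench
There are look-alikes about, which are no part of the job. What is shaped like the part that bears holder_mid but blue or purple is not meant.

How it is judged:
On the way, in this order (a step that is already met when the one before it is completed fails the run):
1. the spare holder is lifted clear of the card stand (height (world z) of holder_mid above 0.085 m), for 0.1 s.
2. its tongue is behind the lip in the middle of the empty bay, reaching the leaf spring (((z of holder_mid in the frame of bay_left between 0.04 and 0.051 m and y of holder_mid in the frame of bay_left between -0.012 and 0.012 m and x of holder_mid in the frame of bay_left between -0.006 and 0.006 m) or (z of holder_mid in the frame of bay_mid between 0.04 and 0.051 m and y of holder_mid in the frame of bay_mid between -0.012 and 0.012 m and x of holder_mid in the frame of bay_mid between -0.006 and 0.006 m) or (z of holder_mid in the frame of bay_right between 0.04 and 0.051 m and y of holder_mid in the frame of bay_right between -0.012 and 0.012 m and x of holder_mid in the frame of bay_right between -0.006 and 0.006 m)) and angle between holder_mid's own z axis and vertical below 0.15 rad), for 0.1 s.
At the end, for the whole second after the job is handed in: The spare holder is in the bay that was empty, within 12 mm of its middle and behind the lip, upright within 0.10 rad, lower edge within 1.5 mm of the channel floor, pressed on the shelf with over 5 N, at rest, the robot still holding or pressing it (over 2 N) (((z of holder_mid in the frame of bay_left between 0.04 and 0.0455 m and y of holder_mid in the frame of bay_left between -0.012 and 0.012 m and x of holder_mid in the frame of bay_left between -0.006 and 0.006 m) or (z of holder_mid in the frame of bay_mid between 0.04 and 0.0455 m and y of holder_mid in the frame of bay_mid between -0.012 and 0.012 m and x of holder_mid in the frame of bay_mid between -0.006 and 0.006 m) or (z of holder_mid in the frame of bay_right between 0.04 and 0.0455 m and y of holder_mid in the frame of bay_right between -0.012 and 0.012 m and x of holder_mid in the frame of bay_right between -0.006 and 0.006 m)) and angle between holder_mid's own z axis and vertical below 0.1 rad and (contact force between holder and the fingers above 2 N or contact force between holder and the arm above 2 N) and contact force between holder and shelf above 5 N and linear speed of holder below 0.02 m/s); the arm keeps its last pose, push and grip.
It fails at once if a jar, bottle or the beaker is knocked over or shifted by more than 25 mm (distance of any of new_jar_mid, jar_mid_mid, bottle_tall_mid, bottle_white_mid, dropper_mid, beaker_mid from where it was at the start of the episode above 0.025 m or angle between any of new_jar_mid, jar_mid_mid, bottle_tall_mid, bottle_white_mid, dropper_mid, beaker_mid's own z axis and vertical above 0.5 rad).
It also fails if it takes over 40 s, if anything falls off the work surface, if the arm or the gripper's body presses on something with over 40 N, if the wrist force passes 120 N, or if a joint passes its speed limit or range.

### The arm

A 7-joint arm with a two-finger parallel gripper is mounted at the origin on the work surface. World frame = base frame: x ahead of the robot, y to its left, z up, the work surface at z = 0. Lengths are in m, angles in rad, forces in N, time in s.
With the tool pointing down it reaches from about 0.4 to 0.9 m from the base axis. Payload 5.5 kg.
Tool frame: the origin (TCP) lies on the centre line of the jaws, within the pads' length; the fingertips stand bot.tips_ahead ahead of it and the grasp point (between the pads) is the TCP (bot.tips_ahead is the distance from the TCP to the fingertips, in m); z points along the fingers, y is the direction in which the jaws open and shut (so a half turn about z gives the same grasp; the last joint's range is limited). The gripper opens to 85 mm and grips with 20 to 120 N. Pads are 22 mm wide; open, the fingers measure 114 mm over their backs; the gripper's body (76 mm by 85 mm) begins 54 mm behind the grasp point. The pads swing forward as they close: fully open they stand 13 mm farther back than shut.
Start: joints at [-0.885, 0.501, -0.427, 1.55, 0.221, 1.138, -0.21], TCP at [0.267, 0.593, 0.211] pointing down, gripper open.
Joint ranges: [-2.88, 2.88], [-0.31, 2.03], [-1.54, 1.56], [0.2, 2.42], [-1.41, 4.55], [0.19, 2.02], [-2.57, 2.57]. Speed limits (rad/s): [2.57, 2.57, 3.14, 3.14, 3.14, 3.14, 3.14].

### API

Orientations are given as [roll, pitch, yaw] about the fixed x, y, z axes, in that order (R = Rz(yaw) Ry(pitch) Rx(roll)).
In Python, from rig import bot gives the robot as it stands.
- The arm moves only by the tool drive_tool, never from a script. Its argument "moves" is a list of rows, each a list of 3 entries, a list of its own where there are three numbers: the shift along the tool's x, y, z each as a share of 30 cm, from -1 to 1, then the turn about the tool's z as a share of pi rad, from -1 to 1, then the opening, from -1 (shut) to 1 (fully open), so that 0 is half open. A call has 1 to 12 rows; each row shifts and turns the pose as measured when the row begins, along the tool's axes as they then stand; what a row does not reach is not made up. A row lasts 1/12 s, in which the tool goes at most 41.7 mm and 7.16 degrees, less where a joint would pass 70% of its speed; a pose out of reach is approached as far as the arm can. A call with a number of a shift or a turn outside -1 to 1 is refused whole. A call with a gripper value outside its range is refused whole. The fingers move at their own pace and stop on an object; the grip force is fixed at half the most. Time passes only in rows, so rows that do not move let the fingers close. It gives the time, the measured TCP pose, the force and the opening at its end, in the units of the state.
- bot.state(): the state, without advancing time (a new reading comes with each control period).
- bot.get_image(name): name is "side" or "top" or "wrist"; returns the picture (420x560x3 uint8, blue, green, red); there is no depth.
- bot.get_calibration(name): a dict with "fov_y" (degrees; the focal length in pixels is half the picture's height over the tangent of half this angle, whatever the lens; pixels are square), "cx", "cy" (the principal point, pixels), "camera_from_world" (4x4, takes a point from world to camera coordinates). Camera axes: x right, y down, z forward; pixel columns grow to the right and rows downward; lengths in m; the calibration is good to about 2 mm. A picture is of the moment at which its call begins: read the wrist's pose just before it. get_calibration takes no time and is no camera call; for the wrist camera it gives the pose at the moment of the call.
- bot.job_done(): hands the job in, once; it reports no verdict.
The state is a dict: "time_s": time; "joints": joint angles; "joint_vel": joint speeds; "tau": joint torques, N m; "position": TCP position; "tool_rot": TCP orientation; "contact_force": force on the tool from outside, world axes, zero at the start; "moment": the same for the moment, N m; "grip_width": opening from 0.0 (shut) to 1.0 (fully open).
Only numpy, scipy, OpenCV 4.12 (cv2) and the standard library are available. Lean on these libraries where they do the work, as an engineer would, in place of code of your own. Each camera call takes 0.05 s, during which the arm holds its last target.

## Working session

There is one attempt and no reset: what is moved stays moved. The work goes in short steps, Python scripts to look and compute and a tool call to move; the robot and the scene stay as the last step left them, time stands still between calls to the robot, and variables do not carry over. Pictures are saved under pics/ and viewed, and the job is handed in when it is done.

Besides the shell and the picture viewer there is one more tool, called after "Request:" by a JSON object that holds its "method" and its "body". drive_tool: Moves the arm, as the interface text tells. Its arguments: {"type":"object","properties":{"moves":{"type":"array"}},"required":["moves"]}

```bash
mkdir -p pics; ls
python3 - <<'E'
from rig import bot
import cv2
print(bot.state()); print(bot.tips_ahead)
for n in ("side","top","wrist"):
    c=bot.get_calibration(n); print(n,c)
    cv2.imwrite(f"pics/{n}0.png",bot.get_image(n))
E
```

```text
pics
{'time_s': 0.0, 'joints': array([-0.8848153 ,  0.50183171, -0.42675588,  1.55145964,  0.22079116,
        1.13826978, -0.21027282]), 'joint_vel': array([ 0.00045096,  0.00087248,  0.00024046,  0.00095545,  0.00016038,
        0.00070749, -0.00101735]), 'tau': array([ 2.86510558e-04, -5.69520342e+01, -5.81608057e+00, -2.80938721e+01,
        1.06058115e-02,  1.21381588e-02, -1.13859736e-05]), 'position': array([0.26645076, 0.59208078, 0.20986235]), 'tool_rot': array([-3.13967516e+00, -5.86197968e-05,  2.71886081e+00]), 'contact_force': array([-0.05364845,  0.11947678,  0.2588718 ]), 'moment': array([0.01550867, 0.02344678, 0.03656123]), 'grip_width': 0.999254921936423}
0.019
side {'fov_y': 50.63261693551041, 'cx': 278.7916288355828, 'cy': 213.28121926558802, 'camera_from_world': array([[ 0.97375686, -0.22669243, -0.02020181, -0.55063341],
       [-0.1721868 , -0.67575607, -0.71673248,  0.1597893 ],
       [ 0.14882633,  0.70140165, -0.69705555,  0.89735438],
       [ 0.        ,  0.        ,  0.        ,  1.        ]])}
top {'fov_y': 47.83091782084978, 'cx': 284.24504731582584, 'cy': 213.27808667408164, 'camera_from_world': array([[ 0.02162454, -0.99959473,  0.01851356, -0.0621885 ],
       [-0.98506427, -0.02446693, -0.17043987,  0.57154585],
       [ 0.17082377, -0.01455136, -0.98519414,  0.97136307],
       [ 0.        ,  0.        ,  0.        ,  1.        ]])}
wrist {'fov_y': 71.49882412804384, 'cx': 277.25442378631953, 'cy': 209.2643275856394, 'camera_from_world': array([[ 0.41023441,  0.91197893, -0.00146799, -0.64823751],
       [ 0.86545629, -0.38879862,  0.31594469, -0.04081058],
       [ 0.28756415, -0.13088186, -0.94877647,  0.38187177],
       [ 0.        ,  0.        ,  0.        ,  1.        ]])}
```

View pics/side0.png

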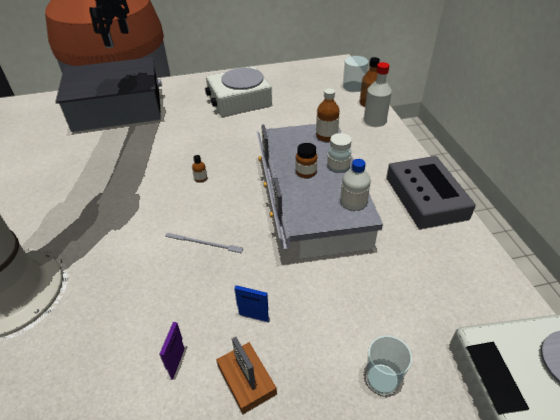

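View pics/top0.png

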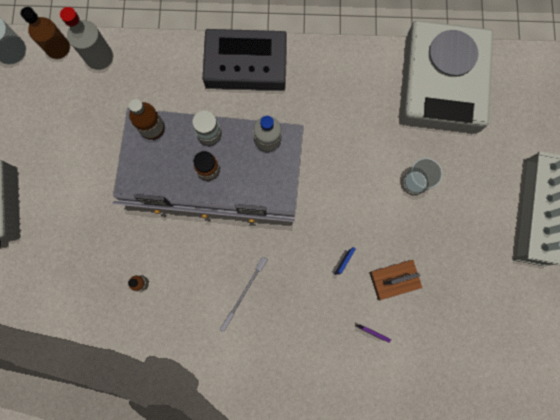

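View pics/wrist0.png

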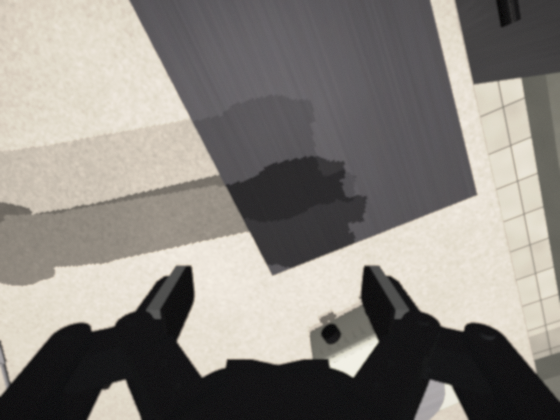

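The side and top views agree. The spare grey holder is in the wooden stand at top (402,279). The blue one at (345,261) and the purple one at (372,332) are look-alikes. The holders on the shelf sit at the thumbscrews at (157,212) and (252,221), so the middle bay at (205,216) is empty. I'll confirm this with enlarged crops.

Run:
```python
import cv2,numpy as np
t=cv2.imread("pics/top0.png"); s=cv2.imread("pics/side0.png")
a=cv2.resize(t[180:230,105:305],None,fx=4,fy=4,interpolation=cv2.INTER_CUBIC)
b=cv2.resize(t[240:345,330:430],None,fx=4,fy=4,interpolation=cv2.INTER_CUBIC)[:380]
c=cv2.resize(s[325:415,210:285],None,fx=4,fy=4,interpolation=cv2.INTER_CUBIC)
out=np.zeros((580,800,3),np.uint8); out[:200]=a; out[200:580,:400]=b; out[200:560,420:720]=c
cv2.imwrite("pics/crop0.png",out)
d=cv2.resize(s[115:260,240:390],None,fx=4,fy=4,interpolation=cv2.INTER_CUBIC)
cv2.imwrite("pics/crop1.png",d)
```

```text
(no output)
```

View pics/crop0.png

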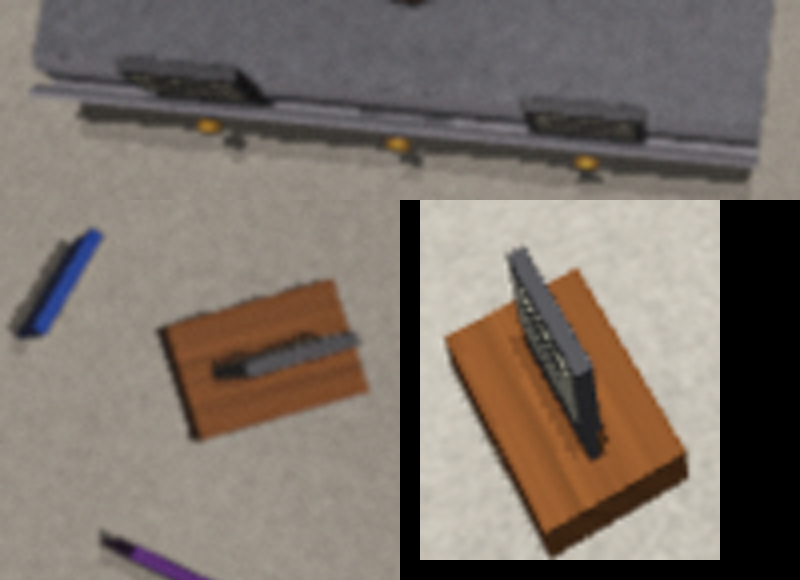

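View pics/crop1.png

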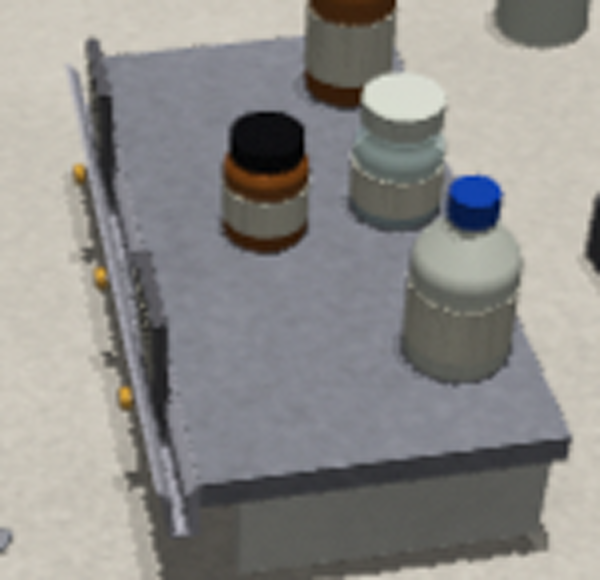

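The crops confirm the grey spare in the stand and the empty middle bay. Next I'll measure.

```bash
cat > h.py <<'E'
import cv2,numpy as np
from rig import bot
def cal(n):
    c=bot.get_calibration(n); f=210/np.tan(np.radians(c["fov_y"]/2)); return f,c["cx"],c["cy"],np.array(c["camera_from_world"])
def ray(C,u,v):
    f,cx,cy,T=C; R=T[:3,:3]; o=-R.T@T[:3,3]; return o,R.T@np.array([(u-cx)/f,(v-cy)/f,1.])
def onz(C,p,z):
    o,d=ray(C,*p); return o+d*(z-o[2])/d[2]
def proj(C,P):
    f,cx,cy,T=C; q=T[:3,:3]@np.array(P)+T[:3,3]; return np.array([f*q[0]/q[2]+cx,f*q[1]/q[2]+cy])
def tri(C1,p1,C2,p2):
    P=[np.array([[C[0],0,C[1]],[0,C[0],C[2]],[0,0,1]])@C[3][:3] for C in(C1,C2)]
    X=cv2.triangulatePoints(P[0],P[1],np.float64(p1).reshape(2,1),np.float64(p2).reshape(2,1)); return (X[:3]/X[3]).ravel()
E
python3 - <<'E'
from h import *
t=cv2.imread("pics/top0.png"); s=cv2.imread("pics/side0.png"); T=cal("top");S=cal("side")
def m(img,lo,hi,roi):
    x0,y0,x1,y1=roi; k=cv2.inRange(cv2.cvtColor(img,cv2.COLOR_BGR2HSV),lo,hi); z=np.zeros_like(k); z[y0:y1,x0:x1]=k[y0:y1,x0:x1]; return z
# stand top
k=m(t,(5,110,70),(18,255,255),(360,250,430,310))
c=np.vstack(cv2.findContours(k,cv2.RETR_EXTERNAL,cv2.CHAIN_APPROX_NONE)[0])
r=cv2.minAreaRect(c);print(r)
for p in cv2.boxPoints(r): print(p,onz(T,p,.026))
# thumbscrews
for im,C,roi,n in((t,T,(140,200,270,235),"top"),(s,S,(250,150,290,230),"side")):
    k=m(im,(12,130,100),(28,255,255),roi)
    _,_,st,ce=cv2.connectedComponentsWithStats(k); print(n,[(st[i,4],ce[i].round(1)) for i in range(1,len(st))])
for nm,pt,ps in (("scr L",None,None),):pass
o,d=ray(T,280,210);print("topcam",o); print("sidecam",ray(S,0,0)[0])
a=cv2.resize(t[255:305,365:430],None,fx=12,fy=12,interpolation=cv2.INTER_NEAREST); cv2.imwrite("pics/z1.png",a)
a=cv2.resize(s[330:385,225:275],None,fx=10,fy=10,interpolation=cv2.INTER_NEAREST); cv2.imwrite("pics/z2.png",a)
a=np.vstack([cv2.resize(t[185:225,120:180],None,fx=7,fy=7,interpolation=cv2.INTER_NEAREST),cv2.resize(t[190:230,225:285],None,fx=7,fy=7,interpolation=cv2.INTER_NEAREST)]); cv2.imwrite("pics/z3.png",a)
E
```

```text
((396.1416931152344, 279.28179931640625), (29.401731491088867, 43.90507888793945), 73.61045837402344)
[370.93307 271.37256] [ 0.45380084 -0.23995089  0.026     ]
[413.0541 258.984 ] [ 0.48274931 -0.33240156  0.026     ]
[421.3503  287.19104] [ 0.42229028 -0.34889322  0.026     ]
[379.22928 299.5796 ] [ 0.39398737 -0.25724045  0.026     ]
top [(np.int32(12), array([156.5, 211. ])), (np.int32(12), array([204.1, 215.8])), (np.int32(13), array([251. , 220.2]))]
side [(np.int32(7), array([259.4, 157.7])), (np.int32(9), array([264.7, 183.7])), (np.int32(13), array([271. , 213.7]))]
topcam [ 0.39842229 -0.03404468  1.05554674]
sidecam [ 0.43014671 -0.64625169  0.72890824]
```

View pics/z1.png

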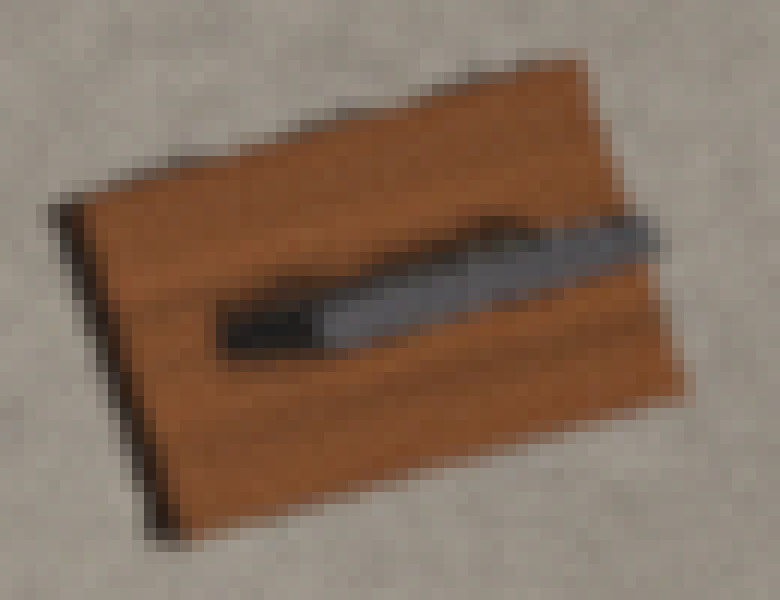

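View pics/z2.png

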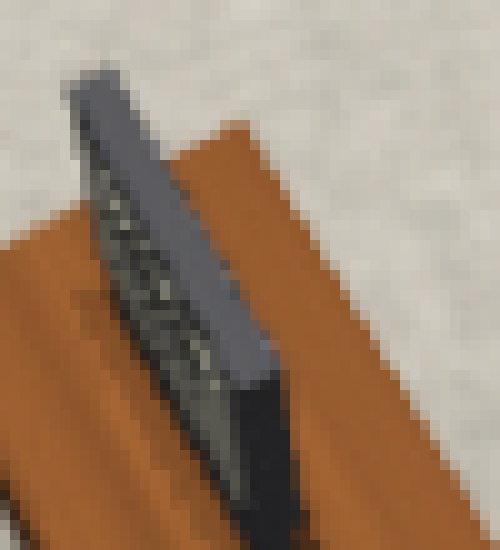

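View pics/z3.png

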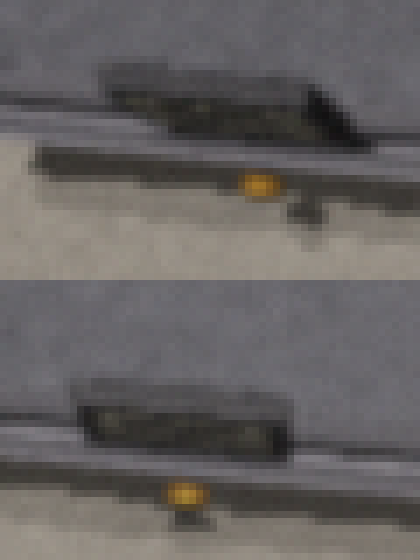

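Run:
```python
from h import *
T=cal("top");S=cal("side")
def an(a,b): d=b-a; return np.hypot(*d[:2]),np.degrees(np.arctan2(d[1],d[0]))
a,b=onz(T,(391.33,281.83),.096),onz(T,(418.67,274.17),.096); print("holder top",a,b,(a+b)/2,an(b,a))
c,d=onz(S,(233.7,337.3),.096),onz(S,(250,367.3),.096); print("holder side",c,d,(c+d)/2,an(d,c))
print("tri",tri(T,(391.33,281.83),S,(233.7,337.3)),tri(T,(418.67,274.17),S,(250,367.3)))
L=[onz(T,p,.143) for p in((133.4,195.6),(164.2,197.1),(235.2,205.5),(266.2,207.4))]
print(np.array(L)); l=(L[0]+L[1])/2;r=(L[2]+L[3])/2; print("mid bay",(l+r)/2,an(r,l),an(L[1],L[0]),an(L[3],L[2]))
sc=[tri(T,p,S,q) for p,q in(((156.5,211),(259.4,157.7)),((204.1,215.8),(264.7,183.7)),((251,220.2),(271,213.7)))]
print(np.array(sc),an(sc[2],sc[0]))
m=cv2.imread("pics/z1.png")
st=np.array([[ 0.4538,-0.23995],[.48275,-.3324],[.4223,-.3489],[.394,-.2572]]);print(st.mean(0))
s=cv2.imread("pics/side0.png"); cv2.imwrite("pics/z4.png",cv2.resize(s[120:250,245:295],None,fx=4.5,fy=4.5,interpolation=cv2.INTER_NEAREST))
cv2.imwrite("pics/z4.png",np.hstack([cv2.resize(s[120:180,245:295],None,fx=8,fy=8,interpolation=cv2.INTER_NEAREST),cv2.resize(s[165:225,250:300],None,fx=8,fy=8,interpolation=cv2.INTER_NEAREST)]))
```

```text
holder top [ 0.43001656 -0.26698068  0.096     ] [ 0.44659427 -0.32276513  0.096     ] [ 0.43830541 -0.2948729   0.096     ] (np.float64(0.05819557349268005), np.float64(106.55060327080767))
holder side [ 0.43143029 -0.2675636   0.096     ] [ 0.44752626 -0.32346448  0.096     ] [ 0.43947827 -0.29551404  0.096     ] (np.float64(0.05817206812027575), np.float64(106.06310994052437))
tri [ 0.43069219 -0.2671514   0.09530325] [ 0.44706476 -0.32303062  0.09514817]
[[ 0.5844191   0.2483907   0.143     ]
 [ 0.58295541  0.18821977  0.143     ]
 [ 0.56971528  0.04881694  0.143     ]
 [ 0.56745419 -0.01192814  0.143     ]]
mid bay [0.576136   0.11837482 0.143     ] (np.float64(0.20043063397268818), np.float64(85.67864500934218)) (np.float64(0.06018872719306634), np.float64(88.60652542306481)) (np.float64(0.06078714858733144), np.float64(87.86828602089079))
[[0.56855208 0.22063981 0.06827422]
 [0.56072751 0.11997881 0.06927986]
 [0.55384114 0.02109971 0.06842331]] (np.float64(0.2000816441600432), np.float64(85.78354070884824))
[ 0.4382125 -0.2946125]
```

View pics/z4.png

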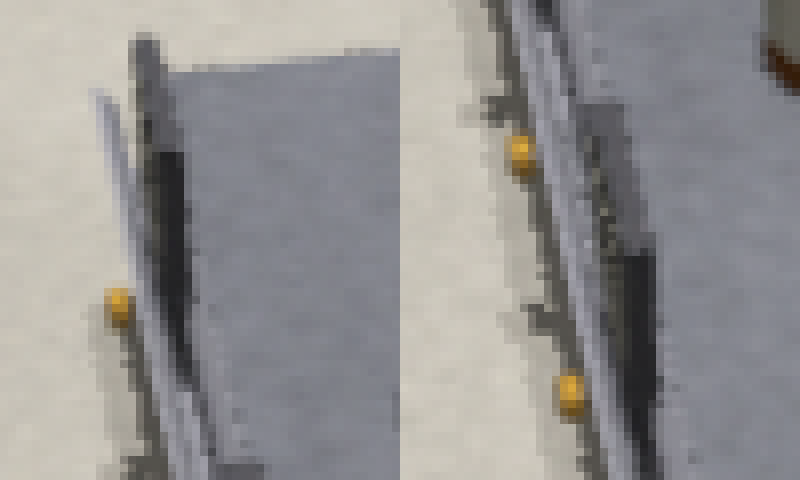

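Measured poses:

| Item | x, y (m) | Yaw | Notes |
|---|---|---|---|
| Spare holder | (0.4388, -0.2950) | 16.3° | Both views agree to about 1 mm |
| Middle bay | (0.576, 0.1185) | -4.3° | Fitted holders and thumbscrews agree |

I'll start by turning the tool while moving toward the stand.

```bash
cat > g.py <<'E'
import sys; from h import *
from scipy.spatial.transform import Rotation as Rn
def goto(x,y,z,yaw):
    s=bot.state(); R=Rn.from_euler('xyz',s['tool_rot']).as_matrix(); d=R.T@(np.array([x,y,z])-s['position'])
    cy=np.degrees(s['tool_rot'][2]); t=-((yaw-cy+180)%360-180)
    print("t%.2f"%s['time_s'],"pos",s['position'].round(4),"rpy",np.degrees(s['tool_rot']).round(2),"F",s['contact_force'].round(1),"grip %.3f"%s['grip_width'],"q",s['joints'].round(2))
    print("shift mm",(d*1000).round(1),"share",(d/.3).round(4),"rows %.1f"%(np.linalg.norm(d)/.0417),"turn deg %.2f share %.4f"%(t,t/180))
if __name__=="__main__": goto(*map(float,sys.argv[1:]))
E
python3 g.py .46 .2 .22 106.3
```

```text
t0.15 pos [0.2665 0.5923 0.2101] rpy [-1.7992e+02 -1.0000e-02  1.5578e+02] F [-0.3  0.3 -0. ] grip 0.998 q [-0.88  0.5  -0.43  1.55  0.22  1.14 -0.21]
shift mm [-337.4 -278.4   -9.5] share [-1.1246 -0.9278 -0.0318] rows 10.5 turn deg 49.48 share 0.2749
```

Request:
{"method": "drive_tool", "body": {"moves": [[[0,0,0],0.039,0],[[0,0,0],0.039,0],[[0,0,0],0.039,0],[[0,0,0],0.039,0],[[0,0,0],0.039,0],[[0,0,0],0.039,0],[[0,0,0],0.039,0]]}}

```text
time_s: 0.73
position: [0.2659, 0.5898, 0.2065]
tool_rot: [-3.136, 0.006, 1.843]
contact_force: [0.4, -0.5, 0.1]
grip_width: 0.498
```

```bash
python3 g.py .46 .2 .22 106.3
```

```text
t0.73 pos [0.2659 0.5898 0.2065] rpy [-179.66    0.32  105.6 ] F [ 0.4 -0.5  0.1] grip 0.498 q [-1.01  0.48 -0.25  1.56  0.12  1.12 -1.01]
shift mm [-427.7   82.   -11.7] share [-1.4258  0.2735 -0.0389] rows 10.4 turn deg -0.70 share -0.0039
```

Request:
{"method": "drive_tool", "body": {"moves": [[[-0.135,0.026,-0.006],0,0],[[-0.135,0.026,-0.006],0,0],[[-0.135,0.026,-0.006],0,0],[[-0.135,0.026,-0.006],0,0],[[-0.135,0.026,-0.006],0,0],[[-0.135,0.026,-0.006],0,0],[[-0.135,0.026,-0.006],0,0],[[-0.135,0.026,-0.006],0,0],[[-0.135,0.026,-0.006],0,0],[[-0.135,0.026,-0.006],0,0]]}}

```text
time_s: 1.57
position: [0.4412, 0.2227, 0.2204]
tool_rot: [-3.128, 0.001, 1.857]
contact_force: [-0.2, 0.4, -0.0]
grip_width: 0.5
```

```bash
python3 g.py .4388 -.295 .2 106.3
```

```text
t1.57 pos [0.4412 0.2227 0.2204] rpy [-1.7922e+02  3.0000e-02  1.0639e+02] F [-0.2  0.4 -0. ] grip 0.500 q [-0.44  0.19 -0.09  1.92  0.02  1.04 -0.25]
shift mm [-496.  -148.1   22.7] share [-1.6533 -0.4936  0.0756] rows 12.4 turn deg 0.09 share 0.0005
```

Request:
{"method": "drive_tool", "body": {"moves": [[[-0.13,-0.039,0.004],0,0],[[-0.13,-0.039,0.004],0,0],[[-0.13,-0.039,0.004],0,0],[[-0.13,-0.039,0.004],0,0],[[-0.13,-0.039,0.004],0,0],[[-0.13,-0.039,0.004],0,0],[[-0.13,-0.039,0.004],0,0],[[-0.13,-0.039,0.004],0,0],[[-0.13,-0.039,0.004],0,0],[[-0.13,-0.039,0.004],0,0],[[-0.13,-0.039,0.004],0,0],[[-0.12,-0.037,0.004],0,0]]}}

```text
time_s: 2.57
position: [0.4363, -0.2751, 0.2087]
tool_rot: [-3.135, 0.001, 1.856]
contact_force: [1.9, -0.7, 0.7]
grip_width: 0.503
```

```bash
python3 g.py .4388 -.295 .16 106.3
```

```text
t2.57 pos [ 0.4363 -0.2751  0.2087] rpy [-1.7965e+02  4.0000e-02  1.0635e+02] F [ 1.9 -0.7  0.7] grip 0.503 q [ 0.23  0.24  0.33  1.91 -0.08  1.01  0.87]
shift mm [-19.8  -2.9  48.7] share [-0.066  -0.0096  0.1624] rows 1.3 turn deg 0.05 share 0.0003
```

Request:
{"method": "drive_tool", "body": {"moves": [[[-0.05,-0.008,0.08],0,0],[[-0.013,-0.001,0.065],0,0],[[0,0,0],0,0],[[0,0,0],0,0]]}}

```text
time_s: 2.9
position: [0.4357, -0.308, 0.1648]
tool_rot: [-3.134, 0.008, 1.841]
contact_force: [-0.7, -0.0, 0.5]
grip_width: 0.498
```

```bash
python3 g.py .4388 -.295 .070 106.3
python3 - <<'E'
from h import *
W=cal("wrist"); w=bot.get_image("wrist"); 
for n in("wrist","side"): cv2.imwrite(f"pics/{n}1.png",w if n=="wrist" else bot.get_image(n))
for P in((.43069,-.26715,.096),(.44706,-.32303,.096),(.4388,-.295,.096)): print(proj(W,P))
E
```

```text
t2.90 pos [ 0.4357 -0.308   0.1648] rpy [-179.58    0.46  105.46] F [-0.7 -0.   0.5] grip 0.498 q [ 0.28  0.32  0.33  1.91 -0.12  0.92  0.94]
shift mm [12.4  7.1 94.6] share [0.0414 0.0238 0.3154] rows 2.3 turn deg -0.84 share -0.0047
[286.85940709 164.71665354]
[287.1656645  231.77238429]
[286.9618041  199.42078841]
```

View pics/wrist1.png

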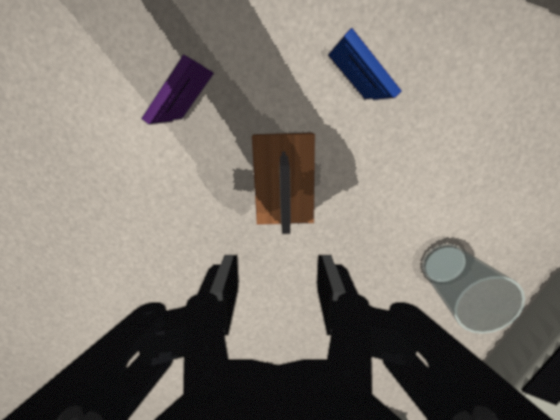

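View pics/side1.png

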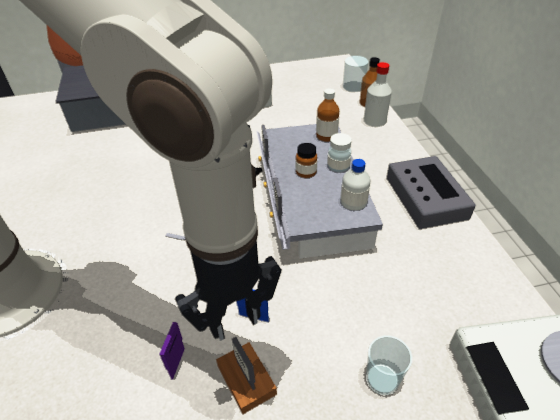

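The wrist view shows the holder's top edge from (285,155) to (286,233). My predicted column is 287, so the target holds to about 1 mm. The blue and purple plates are well clear. I'll align and descend.

Request:
{"method": "drive_tool", "body": {"moves": [[[0.03,0.02,0.03],-0.0047,0],[[0,0,0],0,0],[[0,0,0],0,0]]}}

```text
time_s: 3.25
position: [0.4424, -0.2931, 0.1581]
tool_rot: [-3.139, 0.009, 1.864]
contact_force: [0.3, -0.1, 0.2]
grip_width: 0.501
```

```bash
python3 g.py .4388 -.295 .070 106.3
```

```text
t3.25 pos [ 0.4424 -0.2931  0.1581] rpy [-179.86    0.53  106.78] F [ 0.3 -0.1  0.2] grip 0.501 q [ 0.26  0.33  0.32  1.93 -0.12  0.9   0.93]
shift mm [ 0.  -3.8 88.1] share [ 0.     -0.0127  0.2936] rows 2.1 turn deg 0.48 share 0.0027
```

Request:
{"method": "drive_tool", "body": {"moves": [[[0,-0.006,0.05],0.0013,0],[[0,-0.004,0.05],0,0],[[0,0,0.05],0,0],[[0,0,0.04],0,0],[[0,0,0.03],0,0],[[0,0,0],0,0]]}}

```text
time_s: 3.75
position: [0.4459, -0.2896, 0.0941]
tool_rot: [3.135, 0.013, 1.871]
contact_force: [-0.8, 0.8, -0.0]
grip_width: 0.499
```

```bash
python3 g.py .4388 -.295 .070 106.3
```

```text
t3.75 pos [ 0.4459 -0.2896  0.0941] rpy [179.63   0.74 107.19] F [-0.8  0.8 -0. ] grip 0.499 q [ 0.28  0.41  0.29  1.98 -0.17  0.76  0.97]
shift mm [-2.8 -8.5 24.1] share [-0.0092 -0.0285  0.0803] rows 0.6 turn deg 0.89 share 0.0050
```

Request:
{"method": "drive_tool", "body": {"moves": [[[-0.005,-0.022,0.01],0.004,0],[[0,-0.006,0.01],0.001,0],[[0,0,0],0,0]]}}

```text
time_s: 4.0
position: [0.439, -0.2933, 0.0889]
tool_rot: [3.133, 0.014, 1.856]
contact_force: [0.4, -0.2, -0.1]
grip_width: 0.5
```

```bash
python3 g.py .4388 -.295 .070 106.3
```

```text
t4.00 pos [ 0.439  -0.2933  0.0889] rpy [179.53   0.79 106.32] F [ 0.4 -0.2 -0.1] grip 0.500 q [ 0.29  0.42  0.3   1.99 -0.17  0.74  0.97]
shift mm [-1.3 -0.8 18.9] share [-0.0043 -0.0027  0.063 ] rows 0.5 turn deg 0.02 share 0.0001
```

Request:
{"method": "drive_tool", "body": {"moves": [[[-0.004,-0.003,0.03],0,0],[[0,-0.003,0.03],0,0],[[0,0,0],0,0],[[0,0,0],0,0]]}}

```text
time_s: 4.33
position: [0.4384, -0.2966, 0.0706]
tool_rot: [3.131, 0.016, 1.854]
contact_force: [-0.3, 0.0, -0.6]
grip_width: 0.497
```

```bash
python3 g.py .4388 -.295 .070 106.3
python3 - <<'E'
from h import *
cv2.imwrite("pics/wrist2.png",bot.get_image("wrist")); cv2.imwrite("pics/side2.png",cv2.resize(bot.get_image("side")[270:420,120:320],None,fx=4,fy=4))
E
```

```text
t4.33 pos [ 0.4384 -0.2966  0.0706] rpy [179.41   0.92 106.25] F [-0.3  0.  -0.6] grip 0.497 q [ 0.31  0.45  0.29  2.   -0.19  0.7   0.99]
shift mm [1.4 0.8 0.6] share [0.0047 0.0026 0.0019] rows 0.0 turn deg -0.05 share -0.0003
```

View pics/wrist2.png

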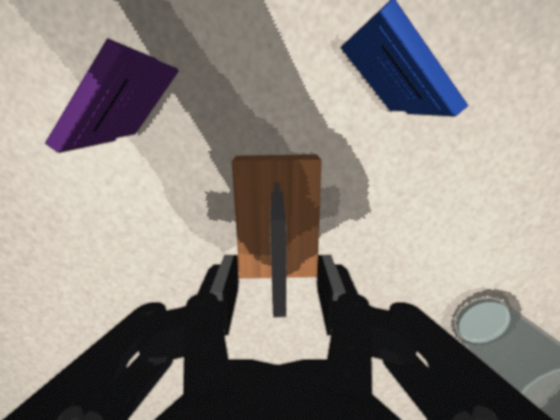

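View pics/side2.png

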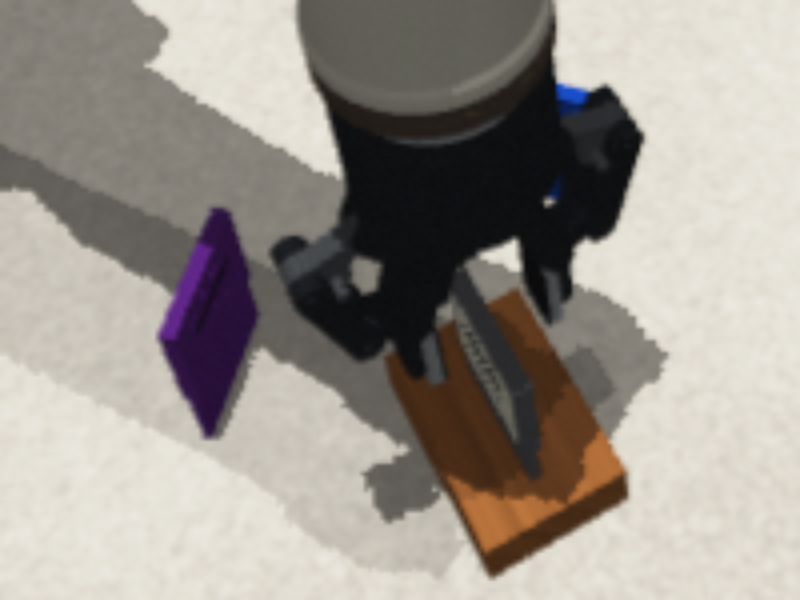

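Run:
```python
from h import *
S=cal("side"); p=bot.state()['position']; W=cal("wrist")
ax=np.array([np.cos(np.radians(16.3)),np.sin(np.radians(16.3)),0])
for dz in(-.019,-.012,0):
  for k in(-.0215,.0215):
    q=p+ax*k+[0,0,dz]; print(dz,k,((proj(S,q)-[120,270])*4).round(), proj(W,q).round())
```

```text
-0.019 -0.0215 [445. 410.] [247. 237.]
-0.019 0.0215 [540. 360.] [310. 237.]
-0.012 -0.0215 [443. 402.] [246. 241.]
-0.012 0.0215 [539. 352.] [311. 241.]
0 -0.0215 [440. 388.] [244. 250.]
0 0.0215 [537. 337.] [314. 249.]
```

The holder is centred between the pads, at column 279 against a finger midpoint of 280. The half-open tips look higher than expected because the pads swing. I'll close, then check.

Request:
{"method": "drive_tool", "body": {"moves": [[[0,0,0],0,-1],[[0,0,0],0,-1],[[0,0,0],0,-1],[[0,0,0],0,-1],[[0,0,0],0,-1],[[0,0,0],0,-1]]}}

```text
time_s: 4.93
position: [0.4394, -0.2967, 0.0717]
tool_rot: [3.13, 0.017, 1.855]
contact_force: [-0.3, -0.3, -0.4]
grip_width: 0.063
```

```bash
python3 g.py .4388 -.295 .070 106.3
python3 - <<'E'
from h import *
cv2.imwrite("pics/wrist3.png",bot.get_image("wrist")); cv2.imwrite("pics/side3.png",cv2.resize(bot.get_image("side")[270:420,120:320],None,fx=4,fy=4))
E
```

```text
t4.93 pos [ 0.4394 -0.2967  0.0717] rpy [179.33   0.97 106.29] F [-0.3 -0.3 -0.4] grip 0.063 q [ 0.31  0.45  0.29  2.   -0.19  0.7   0.99]
shift mm [ 1.8 -0.1  1.6] share [ 0.0059 -0.0003  0.0055] rows 0.1 turn deg -0.01 share -0.0001
```

View pics/wrist3.png

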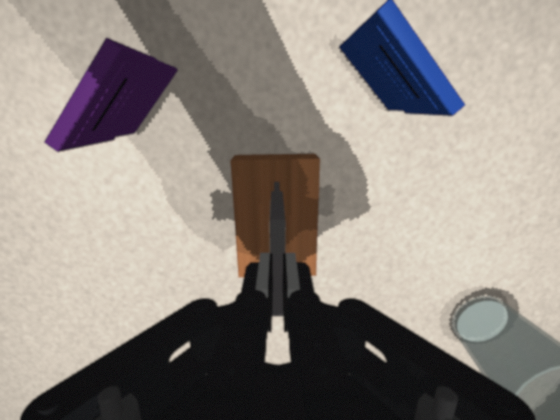

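View pics/side3.png

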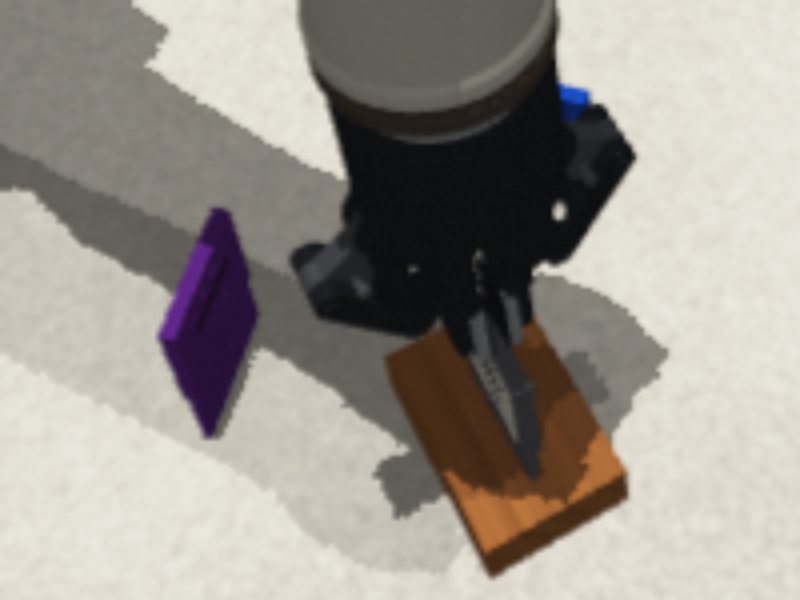

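Run:
```python
from h import *
S=cal("side");W=cal("wrist")
print(tri(W,(265,256),S,(120+480/4,270+365/4)),tri(W,(290,256),S,(120+522/4,270+345/4)))
# holder top face in wrist now: near end & predicted
for P in((.43069,-.26715,.096),(.44706,-.32303,.096),(.44706,-.32303,.008),(.43069,-.26715,.008),(.4388,-.295,.026)): print(P,proj(W,P).round(1),((proj(S,P)-[120,270])*4).round())
w=cv2.imread("pics/wrist3.png");cv2.imwrite("pics/z5.png",cv2.resize(w[170:330,200:360],None,fx=3.7,fy=3.7,interpolation=cv2.INTER_CUBIC)*1)
g=cv2.imread("pics/z5.png");cv2.imwrite("pics/z5.png",np.clip(g.astype(float)*2.2,0,255).astype(np.uint8))
```

```text
[ 0.43365452 -0.30030207  0.07715294] [ 0.4503979  -0.29596374  0.07683387]
(0.43069, -0.26715, 0.096) [280.  217.5] [453. 269.]
(0.44706, -0.32303, 0.096) [279.8 312.1] [519. 388.]
(0.44706, -0.32303, 0.008) [277.7 244.1] [533. 490.]
(0.43069, -0.26715, 0.008) [277.7 177.7] [471. 375.]
(0.4388, -0.295, 0.026) [278.  220.1] [498. 411.]
```

View pics/z5.png

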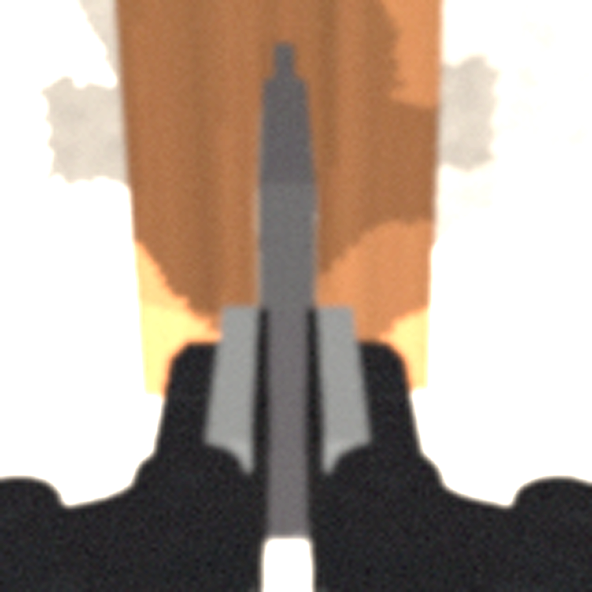

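Run:
```python
from h import *
S=cal("side");W=cal("wrist"); p=np.array([.4394,-.2967,.0717])
x=np.array([np.cos(np.radians(106.3)),np.sin(np.radians(106.3)),0]);y=np.array([x[1],-x[0],0])
for dz in(-.019,-.005,.01):
  for dx in(-.011,.011):
    q=p+x*dx+[0,0,dz]; print(dz,dx,"wrist",proj(W,q).round(),"sidecrop",((proj(S,q-y*.004)-[120,270])*4).round())
s=cv2.imread("pics/side3.png"); cv2.imwrite("pics/z6.png",np.clip(cv2.resize(s[250:500,400:650],None,fx=2.4,fy=2.4)*2.2,0,255).astype(np.uint8))
```

```text
-0.019 -0.011 wrist [279. 251.] sidecrop [498. 411.]
-0.019 0.011 wrist [279. 222.] sidecrop [475. 366.]
-0.005 -0.011 wrist [279. 261.] sidecrop [496. 394.]
-0.005 0.011 wrist [279. 230.] sidecrop [472. 349.]
0.01 -0.011 wrist [279. 274.] sidecrop [493. 376.]
0.01 0.011 wrist [280. 241.] sidecrop [468. 331.]
```

View pics/z6.png

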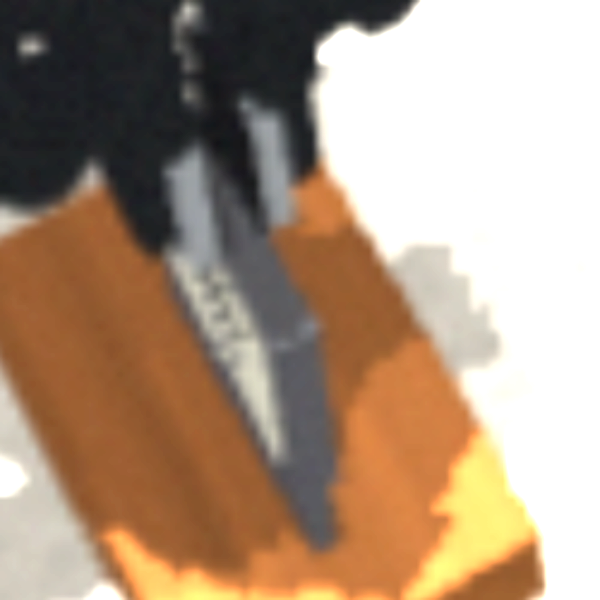

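Run:
```python
from h import *
S=cal("side");W=cal("wrist"); h=np.array([.4391,-.2951,0]); p=np.array([.4394,-.2967,.0717])
x=np.array([np.cos(np.radians(106.3)),np.sin(np.radians(106.3)),0]);y=np.array([x[1],-x[0],0])
for uv in((490,359),(486,312)):
  for off in(.003,.004,.005):
    o,d=ray(S,120+uv[0]/4,270+uv[1]/4); q=o+d*np.dot(h-y*off-o,y)/np.dot(d,y); print(uv,off,"along",np.dot(q-p,x),"z",q[2])
o,_=ray(W,0,0); print("cam in tool",np.dot(o-p,x),np.dot(o-p,y),o[2]-p[2])
```

```text
(490, 359) 0.003 along -0.0071582207681194 z 0.08784321964515973
(490, 359) 0.004 along -0.01028588510109995 z 0.09399842856665619
(490, 359) 0.005 along -0.013413549434080567 z 0.10015363748815287
(486, 312) 0.003 along -0.011257845329789838 z 0.1303107302228641
(486, 312) 0.004 along -0.014346146969775653 z 0.13605818581086027
(486, 312) 0.005 along -0.01743444860976152 z 0.14180564139885665
cam in tool 0.08392554912697302 -0.0031399623119620847 0.16280226939105436
```

Two views put the pad tips at about z = 0.09, so they hold only the top few mm of the holder. The state and tips_ahead values would put them at about 0.053. Lowering 16 mm is safe either way, so I'll reopen, go lower and check again.

Request:
{"method": "drive_tool", "body": {"moves": [[[0,0,0],0,-0.4],[[0,0,0],0,-0.4],[[0,0,0],0,-0.4],[[0.003,0,0.025],0,-0.4],[[0,0,0.025],0,-0.4],[[0,0,0],0,-0.4],[[0,0,0],0,-0.4]]}}

```text
time_s: 5.62
position: [0.4393, -0.2957, 0.0549]
tool_rot: [3.13, 0.017, 1.855]
contact_force: [0.7, 0.4, 0.0]
grip_width: 0.302
```

```bash
python3 g.py .4388 -.295 .055 106.3
python3 - <<'E'
from h import *
a=bot.get_image("wrist"); b=bot.get_image("side")
cv2.imwrite("pics/wrist4.png",np.clip(cv2.resize(a[170:330,200:360],None,fx=3.7,fy=3.7,interpolation=cv2.INTER_CUBIC)*2.2,0,255)); cv2.imwrite("pics/side4.png",np.clip(cv2.resize(b[325:400,205:280],None,fx=8,fy=8,interpolation=cv2.INTER_CUBIC)*2.,0,255))
E
```

```text
t5.62 pos [ 0.4393 -0.2957  0.0549] rpy [179.34   0.97 106.29] F [0.7 0.4 0. ] grip 0.302 q [ 0.31  0.47  0.28  2.01 -0.2   0.67  1.  ]
shift mm [ 0.8 -0.2 -0.1] share [ 0.0028 -0.0008 -0.0005] rows 0.0 turn deg -0.01 share -0.0000[ WARN:0@4.305] global loadsave.cpp:1063 imwrite_ Unsupported depth image for selected encoder is fallbacked to CV_8U.
```

View pics/wrist4.png

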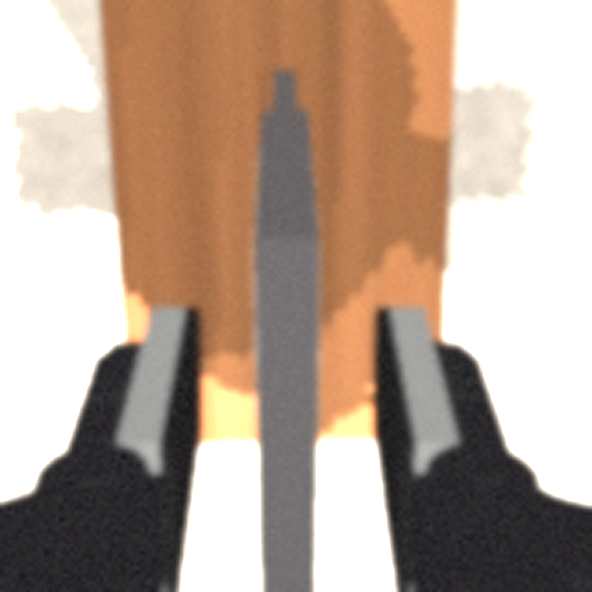

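View pics/side4.png

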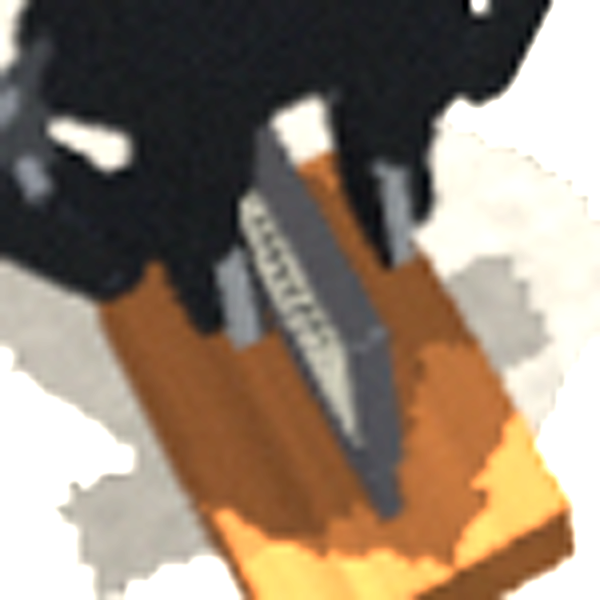

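Run:
```python
from h import *
S=cal("side"); p=bot.state()['position']
x=np.array([np.cos(np.radians(106.3)),np.sin(np.radians(106.3)),0]);y=np.array([x[1],-x[0],0])
for uv,sg in(((268/8+205,330/8+325),-1),((410/8+205,258/8+325),1)):
  for off in(.011,.013,.015):
    o,d=ray(S,*uv); q=o+d*np.dot(p+y*off*sg-o,y)/np.dot(d,y); print(sg,off,"along",np.dot(q-p,x).round(4),"z",q[2].round(4))
  for dx in(-.011,):
    # solve point with along fixed
    o,d=ray(S,*uv); q=o+d*np.dot(p+x*dx-o,x)/np.dot(d,x); print("  fixed along: yoff",np.dot(q-p,y).round(4),"z",q[2].round(4))
```

```text
-1 0.011 along -0.008 z 0.0744
-1 0.013 along -0.0148 z 0.088
-1 0.015 along -0.0215 z 0.1017
  fixed along: yoff -0.0119 z 0.0805
1 0.011 along -0.0316 z 0.121
1 0.013 along -0.0264 z 0.1107
1 0.015 along -0.0213 z 0.1004
  fixed along: yoff 0.019 z 0.0796
```

Side-view geometry and wrist-view parallax both put the tips about 22 mm above the stated TCP. I'll lower 7 mm more, still clear of the stand under either reading, and grip.

Request:
{"method": "drive_tool", "body": {"moves": [[[0.002,0,0.015],0,-0.4],[[0,0,0.009],0,-0.4],[[0,0,0],0,-0.4],[[0,0,0],0,-1],[[0,0,0],0,-1],[[0,0,0],0,-1],[[0,0,0],0,-1],[[0,0,0],0,-1]]}}

```text
time_s: 6.38
position: [0.439, -0.2956, 0.0476]
tool_rot: [3.13, 0.017, 1.855]
contact_force: [-0.3, 0.5, -0.6]
grip_width: 0.081
```

```bash
python3 g.py .4388 -.295 .055 106.3
python3 - <<'E'
from h import *
a=bot.get_image("wrist"); b=bot.get_image("side")
cv2.imwrite("pics/wrist5.png",np.clip(cv2.resize(a[170:330,200:360],None,fx=3.7,fy=3.7,interpolation=cv2.INTER_CUBIC)*2.2,0,255)); cv2.imwrite("pics/side5.png",np.clip(cv2.resize(b[325:400,205:280],None,fx=8,fy=8,interpolation=cv2.INTER_CUBIC)*2.,0,255))
E
```

```text
t6.38 pos [ 0.439  -0.2956  0.0476] rpy [179.34   0.98 106.28] F [-0.3  0.5 -0.6] grip 0.081 q [ 0.32  0.48  0.27  2.01 -0.2   0.65  1.01]
shift mm [ 0.5  0.1 -7.5] share [ 0.0018  0.0002 -0.0248] rows 0.2 turn deg -0.02 share -0.0001[ WARN:0@2.787] global loadsave.cpp:1063 imwrite_ Unsupported depth image for selected encoder is fallbacked to CV_8U.
```

View pics/side5.png

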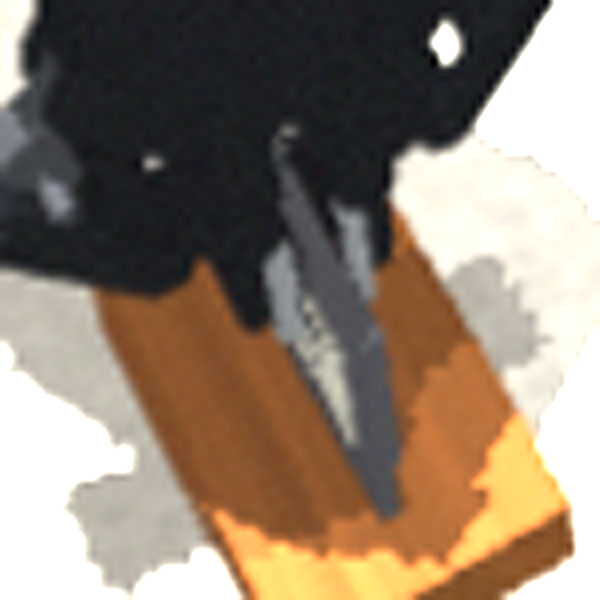

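View pics/wrist5.png

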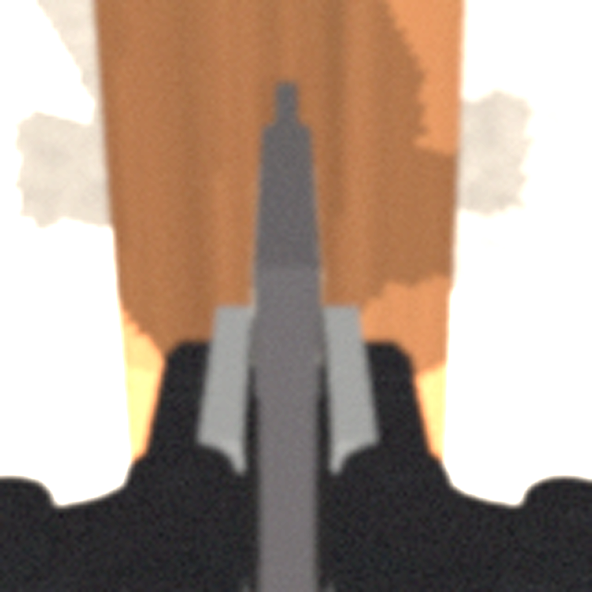

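The grip width is now 0.081 and the pads overlap the label pocket well. Lifting straight up.

Request:
{"method": "drive_tool", "body": {"moves": [[[0,0,-0.02],0,-1],[[0,0,-0.03],0,-1],[[0,0,-0.03],0,-1],[[0,0,-0.04],0,-1],[[0,0,-0.06],0,-1],[[0,0,-0.06],0,-1],[[0,0,-0.06],0,-1],[[0,0,-0.06],0,-1],[[0,0,-0.05],0,-1],[[0,0,0],0,-1],[[0,0,0],0,-1]]}}

```text
time_s: 7.4
position: [0.438, -0.2945, 0.185]
tool_rot: [3.125, 0.021, 1.854]
contact_force: [-0.0, 0.2, -0.5]
grip_width: 0.079
```

```bash
python3 g.py .576 .1185 .2 85.7
python3 - <<'E'
from h import *
a=bot.get_image("wrist"); b=bot.get_image("side");c=bot.get_image("top")
cv2.imwrite("pics/wrist6.png",a);cv2.imwrite("pics/side6r.png",b);cv2.imwrite("pics/top6.png",c); cv2.imwrite("pics/side6.png",np.uint8(np.clip(cv2.resize(b[240:400,180:340],None,fx=3.7,fy=3.7,interpolation=cv2.INTER_CUBIC)*2.,0,255)))
E
```

```text
t7.40 pos [ 0.438  -0.2945  0.185 ] rpy [179.03   1.22 106.22] F [-0.   0.2 -0.5] grip 0.079 q [ 0.26  0.27  0.33  1.93 -0.11  0.93  0.92]
shift mm [357.6 248.3 -18.4] share [ 1.1921  0.8277 -0.0613] rows 10.4 turn deg 20.52 share 0.1140
```

View pics/side6.png

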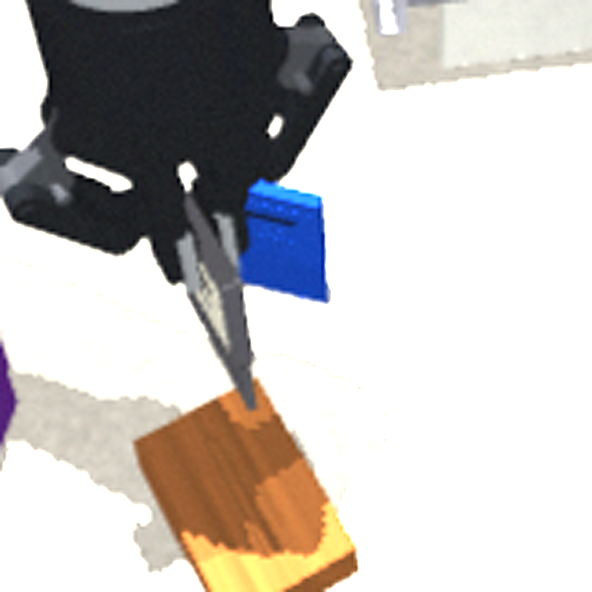

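View pics/wrist6.png

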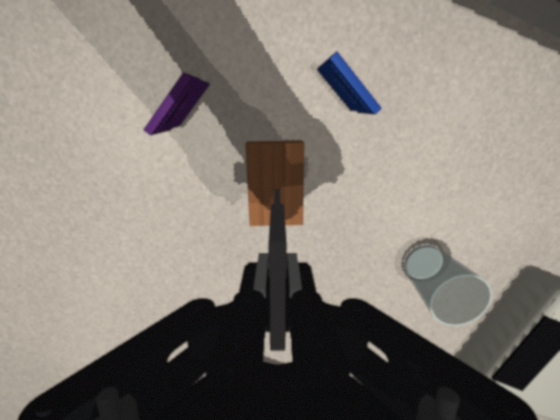

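Lifted cleanly, at about z = 0.19 for the holder centre. The middle of the lower edge should sit about 40 mm below the TCP, so home is at a TCP z of about 0.0946. Next I'll turn, then go to a point in front of the bay.

Request:
{"method": "drive_tool", "body": {"moves": [[[0,0,-0.02],0.038,-1],[[0,0,-0.02],0.038,-1],[[0,0,-0.02],0.036,-1],[[0,0,0],0,-1]]}}

```text
time_s: 7.88
position: [0.4334, -0.2922, 0.1969]
tool_rot: [3.13, 0.01, 1.487]
contact_force: [0.3, -0.4, 0.6]
grip_width: 0.076
```

```bash
python3 g.py .53 .122 .2 85.7
```

```text
t7.88 pos [ 0.4334 -0.2922  0.1969] rpy [179.35   0.55  85.18] F [ 0.3 -0.4  0.6] grip 0.076 q [ 0.2   0.26  0.4   1.92 -0.12  0.97  0.57]
shift mm [420.8  61.5  -6.5] share [ 1.4027  0.205  -0.0216] rows 10.2 turn deg -0.52 share -0.0029
```

Request:
{"method": "drive_tool", "body": {"moves": [[[0.07,0.01,-0.002],0,-1],[[0.13,0.019,-0.002],0,-1],[[0.13,0.019,-0.002],0,-1],[[0.13,0.019,-0.002],0,-1],[[0.13,0.019,-0.002],0,-1],[[0.13,0.019,-0.002],0,-1],[[0.13,0.019,-0.002],0,-1],[[0.13,0.019,-0.002],0,-1],[[0.13,0.019,-0.002],0,-1],[[0.1,0.015,0],0,-1],[[0.06,0.01,0],0,-1],[[0,0,0],0,-1]]}}

```text
time_s: 8.88
position: [0.511, 0.0992, 0.1838]
tool_rot: [-3.134, 0.014, 1.525]
contact_force: [0.3, 0.9, -0.5]
grip_width: 0.084
```

```bash
python3 g.py .576 .1185 .18 85.7
```

```text
t8.88 pos [0.511  0.0992 0.1838] rpy [-179.54    0.78   87.39] F [ 0.3  0.9 -0.5] grip 0.084 q [-0.37  0.28  0.14  1.91 -0.03  0.97 -0.26]
shift mm [22.2 64.1  3. ] share [0.0741 0.2137 0.01  ] rows 1.6 turn deg 1.69 share 0.0094
```

Request:
{"method": "drive_tool", "body": {"moves": [[[0.06,0.03,-0.02],0.007,-1],[[0.014,0.06,-0.02],0.002,-1],[[0,0.06,-0.01],0,-1],[[0,0.05,0],0,-1],[[0,0,0],0,-1],[[0,0,0],0,-1]]}}

```text
time_s: 9.38
position: [0.5683, 0.1184, 0.1896]
tool_rot: [-3.119, 0.019, 1.52]
contact_force: [-0.5, 0.3, -0.7]
grip_width: 0.08
```

```bash
python3 g.py .576 .1185 .15 85.7
```

```text
t9.38 pos [0.5683 0.1184 0.1896] rpy [-178.71    1.07   87.09] F [-0.5  0.3 -0.7] grip 0.080 q [-0.37  0.38  0.14  1.74 -0.05  1.05 -0.26]
shift mm [ 1.2  8.5 39.4] share [0.004  0.0285 0.1312] rows 1.0 turn deg 1.39 share 0.0077
```

Close now. I'll correct gently, then look from all three cameras.

Request:
{"method": "drive_tool", "body": {"moves": [[[0.002,0.02,0.02],0.006,-1],[[0,0.008,0.02],0.002,-1],[[0,0,0],0,-1],[[0,0,0],0,-1]]}}

```text
time_s: 9.72
position: [0.5736, 0.1159, 0.1736]
tool_rot: [-3.114, 0.021, 1.493]
contact_force: [-0.2, -0.3, -0.2]
grip_width: 0.083
```

```bash
python3 g.py .576 .1185 .15 85.7
python3 - <<'E'
from h import *
W=cal("wrist");a=bot.get_image("wrist"); b=bot.get_image("side");c=bot.get_image("top");np.save("W7.npy",np.array([*W[:3],*W[3].ravel()]))
cv2.imwrite("pics/wrist7.png",a);cv2.imwrite("pics/side7r.png",b);cv2.imwrite("pics/top7r.png",c)
cv2.imwrite("pics/side7.png",np.uint8(np.clip(cv2.resize(b[90:240,190:340],None,fx=4,fy=4,interpolation=cv2.INTER_CUBIC)*1.5,0,255)));cv2.imwrite("pics/top7.png",np.uint8(np.clip(cv2.resize(c[150:250,110:300],None,fx=4,fy=4,interpolation=cv2.INTER_CUBIC)*1.5,0,255)))
E
```

```text
t9.72 pos [0.5736 0.1159 0.1736] rpy [-178.43    1.22   85.57] F [-0.2 -0.3 -0.2] grip 0.083 q [-0.37  0.41  0.14  1.74 -0.05  1.02 -0.28]
shift mm [ 3.2  2.8 23.4] share [0.0108 0.0094 0.0781] rows 0.6 turn deg -0.13 share -0.0007
```

View pics/side7.png

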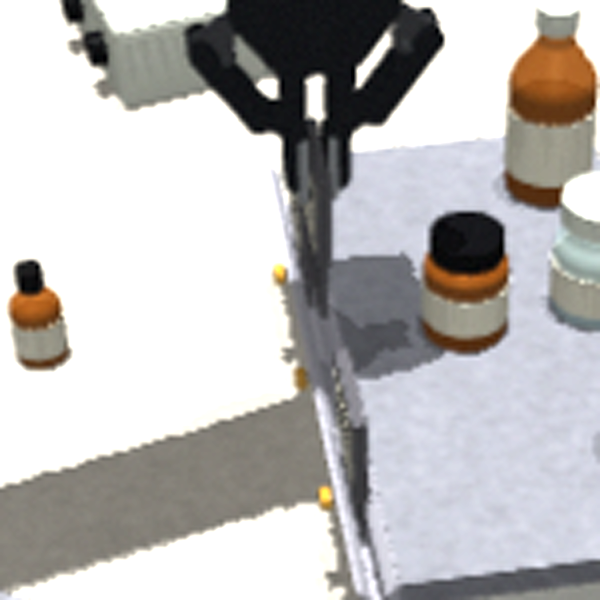

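View pics/top7.png

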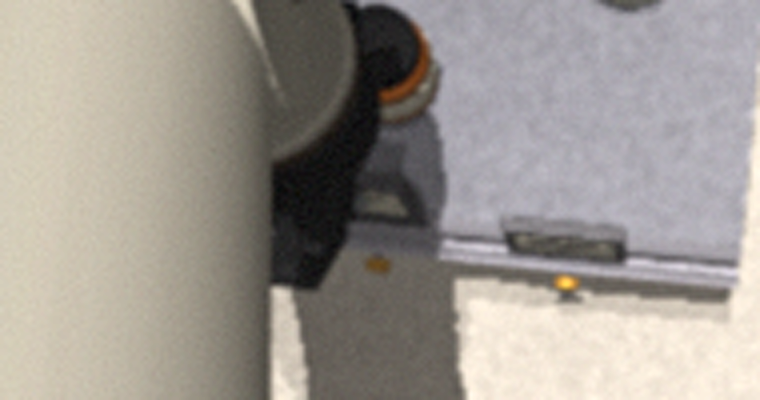

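View pics/wrist7.png

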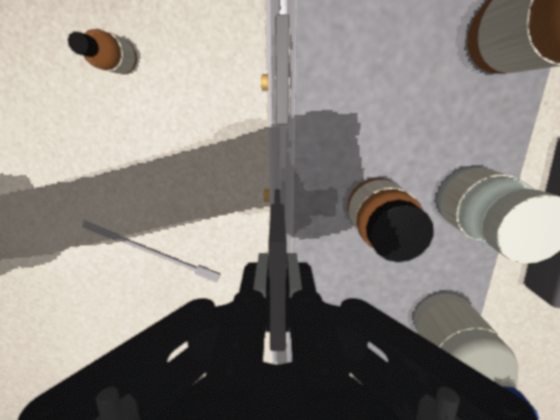

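```bash
cat > hz.py <<'E'
from h import *
from scipy.spatial.transform import Rotation as Rn
Rg=Rn.from_euler('xyz',np.radians([179.34,.98,106.28])); pg=np.array([.439,-.2956,.0476])
def holder():
    s=bot.state(); R=Rn.from_euler('xyz',s['tool_rot']); D=R*Rg.inv()
    mid=s['position']+D.apply(np.array([.4389,-.2951,.052])-pg); z=D.apply([0,0,1.])
    low=mid-.044*z
    ax=np.array([.9972,-.075]); ay=np.array([.075,.9972]); b=np.array([.576,.1185])
    yaw=np.degrees(s['tool_rot'][2])
    print("t%.2f tcp"%s['time_s'],s['position'].round(4),"F",s['contact_force'].round(1),"grip %.3f"%s['grip_width'])
    print("mid",mid.round(4),"low edge",low.round(4),"tilt deg about-shelf x/y comps",np.degrees([z[:2]@ax,z[:2]@ay]).round(2))
    print("bay-frame low x,y mm",((low[:2]-b)@ax*1e3).round(1),((low[:2]-b)@ay*1e3).round(1),"mid x,y",((mid[:2]-b)@ax*1e3).round(1),((mid[:2]-b)@ay*1e3).round(1),"yaw err deg",round(yaw-85.7,2))
if __name__=="__main__": holder()
E
python3 hz.py
python3 - <<'E'
import cv2,numpy as np
w=cv2.imread("pics/wrist7.png"); a=w[0:200,235:335]
cv2.imwrite("pics/z7.png",np.uint8(np.clip(np.hstack([cv2.resize(w[0:100,240:320],None,fx=5,fy=6),cv2.resize(w[100:200,240:320],None,fx=5,fy=6)])*1.6,0,255)))
E
```

```text
t9.87 tcp [0.574  0.1163 0.1743] F [-0.4  0.2 -0.2] grip 0.077
mid [0.5742 0.1168 0.1786] low edge [0.5725 0.1168 0.1347] tilt deg about-shelf x/y comps [2.18 0.21]
bay-frame low x,y mm -3.3 -2.0 mid x,y -1.6 -1.8 yaw err deg -0.11
```

View pics/z7.png

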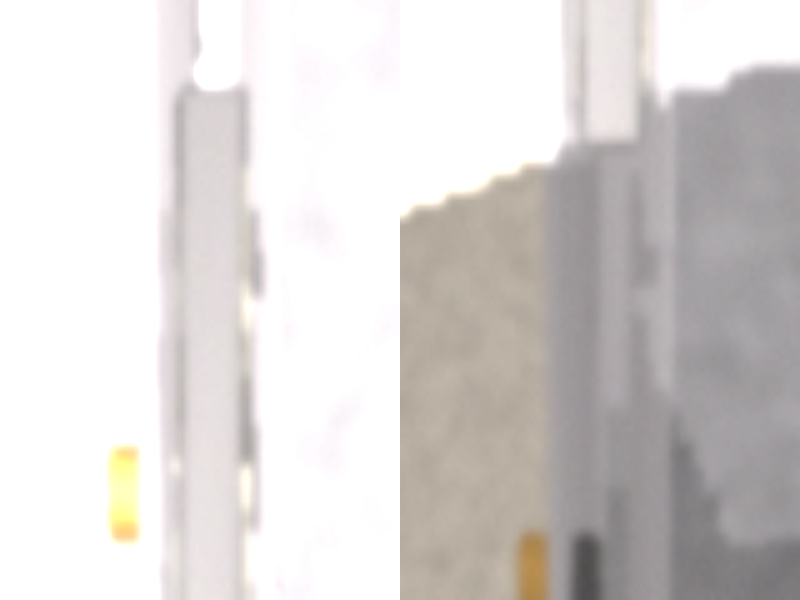

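Run:
```python
from h import *
v=np.load("W7.npy"); W=(v[0],v[1],v[2],v[3:].reshape(4,4))
a,b=onz(W,(282.7-.5,14.5),.143),onz(W,(282.3-.5,123),.143); print(a,b,np.linalg.norm(a-b),np.degrees(np.arctan2(*(a-b)[1::-1])))
u=np.array([.075,.9972]); m=(a+b)[:2]/2; print("left mid",m,"-> bay mid from wrist",m-.1*u, m-.1*np.array([.0436,.999]))
# own holder's near end top, far end in wrist
for P in((.5742,.1168,.2226),): 
  for s in(-.03,.03): print(proj(W,np.array(P)+s*np.array([.075,.9972,0])))
# second: screws
for uv in((265,82),(267,195)): print(onz(W,uv,.0685))
```

```text
[0.58482203 0.24811704 0.143     ] [0.58030665 0.18916625 0.143     ] 0.05912346234504304 85.61993993159153
left mid [0.58256434 0.21864164] -> bay mid from wrist [0.57506434 0.11892164] [0.57820434 0.11874164]
[277.95131667 347.3171896 ]
[277.67526433 237.42959686]
[0.5673569 0.219374  0.0685   ]
[0.56013373 0.1201554  0.0685    ]
```

Seen from the wrist camera, the fitted left holder gives a bay centre of x = 0.575, y = 0.119, yaw 85.6°, which matches the earlier fix. I'll shift about 2.5 mm in, 2 mm along, and descend to just above the flare.

Request:
{"method": "drive_tool", "body": {"moves": [[[0.007,0.011,0.03],0,-1],[[0,0.004,0.03],0,-1],[[0,0.002,0.02],0,-1],[[0,0,0.01],0,-1],[[0,0,0],0,-1],[[0,0,0],0,-1]]}}

```text
time_s: 10.37
position: [0.5787, 0.1183, 0.1445]
tool_rot: [-3.116, 0.02, 1.495]
contact_force: [-0.1, -1.0, -0.2]
grip_width: 0.085
```

```bash
sed -i 's/\[.576,.1185\]/[.5755,.1187]/' hz.py; python3 hz.py
```

```text
t10.37 tcp [0.5787 0.1183 0.1445] F [-0.1 -1.  -0.2] grip 0.085
mid [0.5789 0.1188 0.1489] low edge [0.5773 0.1188 0.1049] tilt deg about-shelf x/y comps [2.15 0.17]
bay-frame low x,y mm 1.8 0.2 mid x,y 3.4 0.4 yaw err deg -0.04
```

Request:
{"method": "drive_tool", "body": {"moves": [[[0,-0.006,0.015],0,-1],[[0,0,0.01],0,-1],[[0,0,0],0,-1],[[0,0,0],0,-1]]}}

```text
time_s: 10.7
position: [0.5765, 0.1183, 0.1364]
tool_rot: [-3.116, 0.02, 1.495]
contact_force: [-0.3, 0.1, -0.9]
grip_width: 0.083
```

```bash
python3 hz.py
python3 - <<'E'
from h import *
W=cal("wrist");a=bot.get_image("wrist"); b=bot.get_image("side")
cv2.imwrite("pics/side8.png",np.uint8(np.clip(cv2.resize(b[110:240,230:330],None,fx=4.5,fy=4.5,interpolation=cv2.INTER_CUBIC)*1.5,0,255)));cv2.imwrite("pics/wrist8.png",np.uint8(np.clip(cv2.resize(a[0:280,200:360],None,fx=2.1,fy=2.1,interpolation=cv2.INTER_CUBIC)*1.5,0,255)))
E
```

```text
t10.70 tcp [0.5765 0.1183 0.1364] F [-0.3  0.1 -0.9] grip 0.083
mid [0.5768 0.1188 0.1408] low edge [0.5751 0.1188 0.0969] tilt deg about-shelf x/y comps [2.14 0.17]
bay-frame low x,y mm -0.4 0.1 mid x,y 1.3 0.2 yaw err deg -0.04
```

View pics/side8.png

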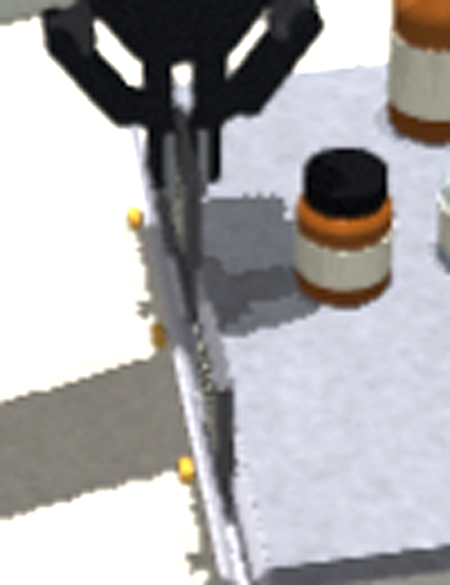

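View pics/wrist8.png

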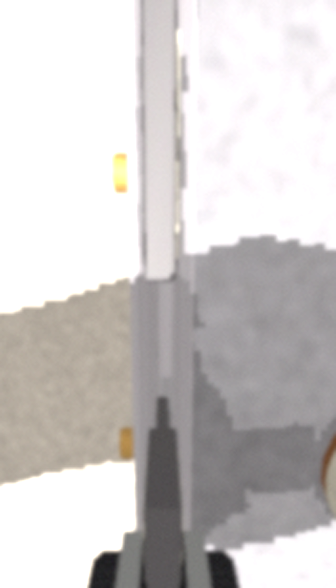

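The tongue tip, at crop column 162, lines up with the fitted holder at 160 and the channel centre at about 163. Descending in stages.

Request:
{"method": "drive_tool", "body": {"moves": [[[0,0.001,0.02],0,-1],[[0,0.001,0.02],0,-1],[[0,0.001,0.015],0,-1],[[0,0,0],0,-1]]}}

```text
time_s: 11.13
position: [0.5773, 0.1182, 0.1194]
tool_rot: [-3.117, 0.019, 1.495]
contact_force: [0.0, -0.2, -0.8]
grip_width: 0.085
```

```bash
python3 hz.py
```

```text
t11.13 tcp [0.5773 0.1182 0.1194] F [ 0.  -0.2 -0.8] grip 0.085
mid [0.5775 0.1187 0.1238] low edge [0.5759 0.1187 0.0799] tilt deg about-shelf x/y comps [2.08 0.13]
bay-frame low x,y mm 0.4 0.0 mid x,y 2.0 0.1 yaw err deg -0.04
```

Request:
{"method": "drive_tool", "body": {"moves": [[[0,-0.002,0.015],0,-1],[[0,0,0.015],0,-1],[[0,0,0.015],0,-1],[[0,0,0],0,-1]]}}

```text
time_s: 11.47
position: [0.5762, 0.1178, 0.1038]
tool_rot: [-3.116, 0.02, 1.495]
contact_force: [-0.5, 0.6, -1.5]
grip_width: 0.081
```

```bash
python3 hz.py
```

```text
t11.47 tcp [0.5762 0.1178 0.1038] F [-0.5  0.6 -1.5] grip 0.081
mid [0.5764 0.1183 0.1082] low edge [0.5748 0.1183 0.0642] tilt deg about-shelf x/y comps [2.1  0.15]
bay-frame low x,y mm -0.6 -0.4 mid x,y 1.0 -0.3 yaw err deg -0.04
```

Request:
{"method": "drive_tool", "body": {"moves": [[[0,0,0.012],0,-1],[[0,0,0.01],0,-1],[[0,0,0.006],0,-1],[[0,0,0.004],0,-1]]}}

```text
time_s: 11.8
position: [0.5766, 0.1178, 0.0948]
tool_rot: [-3.117, 0.019, 1.495]
contact_force: [-2.4, -0.5, 7.6]
grip_width: 0.082
```

```bash
python3 hz.py
```

```text
t11.80 tcp [0.5766 0.1178 0.0948] F [-2.4 -0.5  7.6] grip 0.082
mid [0.5769 0.1183 0.0992] low edge [0.5753 0.1183 0.0552] tilt deg about-shelf x/y comps [2.04 0.12]
bay-frame low x,y mm -0.2 -0.4 mid x,y 1.4 -0.3 yaw err deg -0.04
```

Request:
{"method": "drive_tool", "body": {"moves": [[[0,0,0.008],0,-1],[[0,0,0.008],0,-1]]}}

```text
time_s: 11.97
position: [0.5772, 0.1177, 0.0943]
tool_rot: [-3.118, 0.018, 1.495]
contact_force: [-8.1, -1.0, 23.7]
grip_width: 0.08
```

```bash
python3 hz.py
```

```text
t11.97 tcp [0.5772 0.1177 0.0943] F [-8.1 -1.  23.7] grip 0.080
mid [0.5775 0.1182 0.0987] low edge [0.5759 0.1182 0.0547] tilt deg about-shelf x/y comps [2.01 0.07]
bay-frame low x,y mm 0.4 -0.4 mid x,y 2.0 -0.4 yaw err deg -0.07
```

Fz is 24 N and z has stalled at the expected home height. I'll ease the sideways load with one row, then check that the push holds.

Request:
{"method": "drive_tool", "body": {"moves": [[[0,-0.003,0.007],0,-1],[[0,-0.002,0.007],0,-1]]}}

```text
time_s: 12.13
position: [0.5767, 0.1177, 0.0944]
tool_rot: [-3.12, 0.017, 1.494]
contact_force: [-3.0, -1.2, 13.8]
grip_width: 0.084
```

```bash
python3 hz.py
python3 - <<'E'
from h import *
W=cal("wrist");v=bot.get_image("wrist"); b=bot.get_image("side")
for i in range(4): t=bot.get_image("top"); s=bot.state(); print(s['time_s'],s['contact_force'].round(1),s['position'].round(4))
cv2.imwrite("pics/side9.png",np.uint8(np.clip(cv2.resize(b[110:240,230:330],None,fx=4.5,fy=4.5,interpolation=cv2.INTER_CUBIC)*1.5,0,255)));cv2.imwrite("pics/wrist9.png",v)
E
python3 hz.py
```

```text
t12.13 tcp [0.5767 0.1177 0.0944] F [-3.  -1.2 13.8] grip 0.084
mid [0.5769 0.1182 0.0988] low edge [0.5755 0.1183 0.0548] tilt deg about-shelf x/y comps [1.89 0.01]
bay-frame low x,y mm 0.0 -0.4 mid x,y 1.5 -0.4 yaw err deg -0.1
12.2833 [-4.4 -0.9 13.8] [0.5767 0.1177 0.0944]
12.3333 [-3.4 -0.8 13.1] [0.5767 0.1177 0.0944]
12.3833 [-3.5 -1.7 13.7] [0.5767 0.1177 0.0944]
12.4333 [-4.  -0.8 12.6] [0.5767 0.1177 0.0944]
t12.43 tcp [0.5767 0.1177 0.0944] F [-4.  -0.8 12.6] grip 0.080
mid [0.5769 0.1182 0.0988] low edge [0.5755 0.1183 0.0548] tilt deg about-shelf x/y comps [1.89 0.01]
bay-frame low x,y mm -0.0 -0.4 mid x,y 1.5 -0.4 yaw err deg -0.09
```

View pics/side9.png

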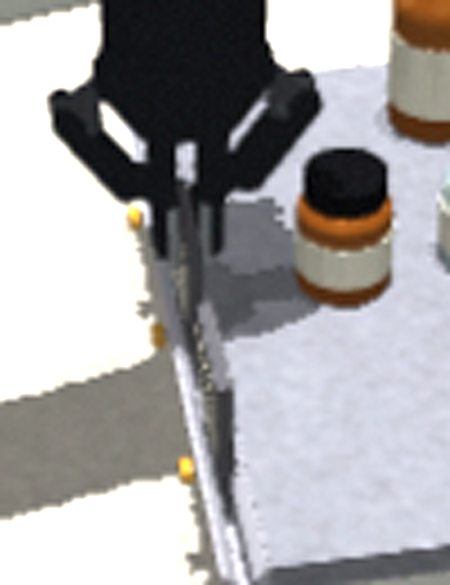

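View pics/wrist9.png

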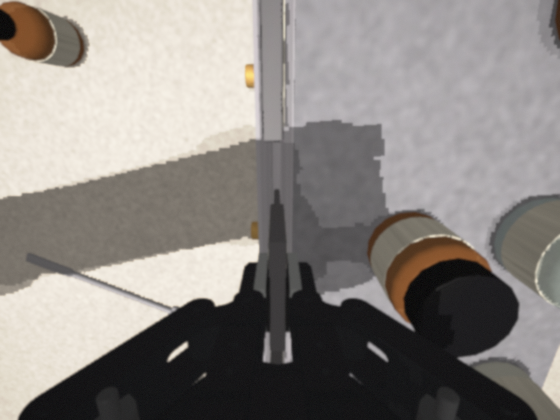

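Before handing in, I need to rule out slip in the pads, so I'll compare the holder's position in the wrist view before and after insertion.

Run:
```python
import cv2,numpy as np
a=[cv2.imread(f"pics/wrist{i}.png") for i in(7,9)]
cv2.imwrite("pics/z8.png",np.uint8(np.clip(np.hstack([cv2.resize(x[180:380,225:325],None,fx=4,fy=3) for x in a])*2.2,0,255)))
```

```text
(no output)
```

View pics/z8.png

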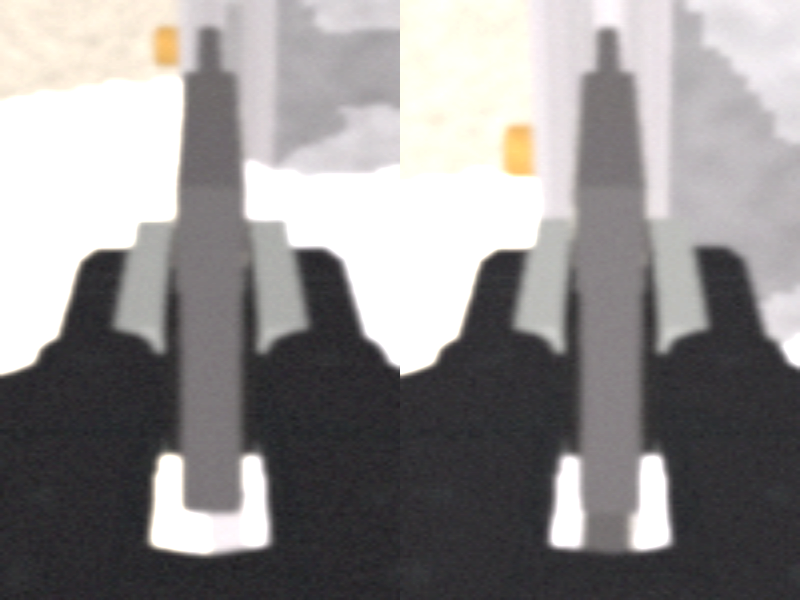

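The wrist crops before and after insertion are the same: thick edge at crop row 75, top end at row 510. So the grip did not slip. The holder is home and the push holds steady at about 13 N, so I'm handing in.

Run:
```python
from rig import bot
print(bot.job_done()); s=bot.state(); print(s['time_s'],s['contact_force'].round(1),s['position'].round(4))
```

```text
the job is handed in; nothing more can be done
None
the job is handed in; nothing more can be done
```

The spare grey holder is in the empty middle bay, and I handed the job in at about 12.4 s with the arm still gripping and pressing it down. The hand-in reported no verdict, and I got no readings after it.

**Last checks (before hand-in):**
- **Height:** the lower edge is estimated at 54.8 mm, against 55 mm for the channel floor. The downward travel had stalled: an earlier, harder push to 24 N moved it only about 0.5 mm.
- **Push:** steady at about 13 N down over the last 0.3 s, above the 8.5 N needed to flatten the spring.
- **Position:** about 1.5 mm off the channel's centre line at mid-height and about 0.4 mm off the middle of the bay.
- **Tilt:** about 2° (0.033 rad), inside the 0.10 rad limit.
- **Grip:** wrist pictures before and after insertion are the same, so the holder did not slip in the pads.
- **Jars, bottles and beaker:** the amber jar and the bottles near the arm were standing in the last pictures. I did not re-measure any of them, and the beaker was last seen just after the lift.

**What disagreed:**
- **Pad tips:** the cameras put them about 22 mm above the reported TCP, where `tips_ahead` puts them 19 mm below it. My first grasp held only the top few millimetres, so I reopened, lowered about 24 mm and gripped again before lifting.
- **Side force:** about 4 N sideways remained at the end, probably from the holder resting lightly against a channel wall.

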